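# Pass a rack of spun cups through the washer's gated chute

### The job

Feed the blue rack of brass cups up to the washer: with one fingertip press the yellow hand bar down to swing the red gate below the chute floor, and keep it held down while the other finger pushes the rack along the chute until the whole rack is past the gate. Then take the hand away so that the gate comes back up behind the rack. Only press and push: lift nothing, do not ram the rack into the gate or washer, keep the cups on their posts, and leave everything else on the bench where it is.

Things in the scene. Friction and masses are not known exactly. Their poses are not given: they have to be found in the camera images.
- chute: Fixed steel loading chute on legs, ending at a grey bench washer. Origin: on the bench under the middle of the channel, directly below the gate. y: along the channel, the way the rack travels (robot's left); x: across it, away from the robot; z up. Channel floor 75 mm above the bench, inside width 104 mm, walls 4 mm thick and 31 mm high above the floor. Open loading end at y = -245 mm.
- gate_line (a point): Middle of the gate slot at the level of the channel floor (chute x = 0, y = 0, z = 75 mm). Beyond it the floor is 1 mm lower.
- washer_door (a point): Middle of the washer's shut roller door at the level of the channel floor, where the channel ends (chute y = +150 mm).
- rack: Loose blue rack in the channel short of the gate, carrying four cups. 100 mm wide (x), 110 mm long (y, along the channel), with a full-width end plate 42 mm high and 5 mm thick at each end; push the rear one, whose outer face is at its y = -55 mm. Origin: centre of its underside, on the channel floor. 0.5 to 0.9 kg with the cups; slides under a push of a few newtons.
- gate (a joint): Angle of the gate (rad): 0 = closed, the red blade standing up through the floor slot; grows as the hand bar is pressed down. From 0.23 on the blade is below the channel floor; hard stop at 0.30. A spring closes it as soon as the bar is let go. The rack cannot push it open. The shaft runs parallel to the chute's y axis at chute x = +80 mm, 65 mm above the bench.
- blade_top (a point): Top edge, near end, of the red cross blade of the gate, 4 mm thick, at chute y = 0; moves with joint gate. Closed, its top edge slopes from 3 mm above the floor at the far wall to 28 mm above it at the near wall. This point: the top edge where it meets the near wall (closed: chute x = -47 mm, 103 mm above the bench).
- bar_mid (a point): Middle of the top face of the yellow hand bar that works the gate: flat strip along the outside of the near wall, 26 mm wide, 270 mm long, from chute y = -225 to +45 mm. This point is at chute y = -90 mm. Closed: top face 136 mm above the bench at chute x = -76 mm, outer edge 8 mm higher than the inner. At the stop: level, 87 mm above the bench at chute x = -90 mm. Takes 4 N (top) to 7 N (stop).
- wall_top (a point): Middle of the top edge of the near wall, beside the loading half (chute x = -54 mm, y = -125 mm, 106 mm above the bench). A hand reaching down astride this wall has one fingertip on the hand bar outside it and the other in the channel behind the rack.
- cup0: Loose spun brass cup, 39 mm across the rim, 36 mm high, upside down over a post of the rack. Origin: centre of its rim, resting 8 mm above the rack's underside; z up.
- cup1: Loose spun brass cup, 39 mm across the rim, 36 mm high, upside down over a post of the rack. Origin: centre of its rim, resting 8 mm above the rack's underside; z up.
- cup2: Loose spun brass cup, 39 mm across the rim, 36 mm high, upside down over a post of the rack. Origin: centre of its rim, resting 8 mm above the rack's underside; z up.
- cup3: Loose spun brass cup, 39 mm across the rim, 36 mm high, upside down over a post of the rack. Origin: centre of its rim, resting 8 mm above the rack's underside; z up.
- brass_bowls: loose stack of nested spun brass bowls, 120 mm across, 46 mm high, on the bench to the right of the chute's loading end. Origin: centre of its underside.
- steel_bowls: loose stack of nested spun steel bowls, 144 mm across, 52 mm high, on the bench to the right. Origin: centre of its underside.
- spare_cup: one loose spun brass cup standing upright on the bench on the robot's side of the chute, 39 mm across, 36 mm high. Origin: centre of its underside.
- former: turned light-wood spinning former, 60 mm across, 62 mm high, on the bench on the robot's side of the chute. Origin: centre of its underside.
- oil_can: small green oil can with a brass spout, 54 mm across, 102 mm high, on the bench on the robot's side. Origin: centre of its underside.
- spanner: steel spanner 150 mm long lying on the bench on the robot's side of the chute. Origin: middle of its underside.
- blanks: three stacked brass disc blanks, 90 mm across, 12 mm high, far side of the chute. Origin: centre of its underside.
There are look-alikes about, which are no part of the job. What is shaped like the cup1 but black or orange is not meant.

How it is judged:
On the way, in this order (a step that is already met when the one before it is completed fails the run):
1. the hand bar is held down by a finger (gate at 0.22 rad or more) while the whole rack is still short of the gate (value of joint gate above 0.22 rad and contact force between the fingers and gate above 0.5 N and y of rack in the frame of chute below -0.055 m), for 0.15 s.
2. a finger pushes the rack across the gate line while a finger holds the hand bar down (value of joint gate above 0.22 rad and contact force between the fingers and gate above 0.5 N and y of rack in the frame of chute between -0.04 and 0.04 m and contact force between the fingers and rack above 0.1 N), for 0.1 s.
At the end, for the whole second after the job is handed in: the whole rack is past the gate (its rear end at least 4 mm beyond the middle of the gate blade), standing flat on the chute floor and at rest, with all four cups on their posts; the gate is back up (below 0.03 rad); everything else within 20 mm of where it stood (y of rack in the frame of chute between 0.059 and 0.1 m and z of rack in the frame of chute between 0.07 and 0.079 m and angle between rack's own z axis and vertical below 0.06 rad and value of joint gate below 0.03 rad and linear speed of rack below 0.01 m/s and z of each of cup0, cup1, cup2, cup3 in the frame of rack below 0.016 m and angle between each of cup0, cup1, cup2, cup3's own z axis and vertical below 0.3 rad and distance of each of brass_bowls, steel_bowls, spare_cup, former, oil_can, spanner, blanks from where it was at the start of the episode below 0.02 m); the robot touches nothing.
It fails at once if the rack is lifted more than 15 mm off the chute floor or tipped by more than 0.25 rad (z of rack in the frame of chute above 0.09 m or angle between rack's own z axis and vertical above 0.25 rad).
It fails at once if a cup comes off its post: more than 15 mm up from its seat, or tipped by more than 0.6 rad (z of any of cup0, cup1, cup2, cup3 in the frame of rack above 0.023 m or angle between any of cup0, cup1, cup2, cup3's own z axis and vertical above 0.6 rad).
It fails at once if the rack is rammed: pressed against the gate with more than 25 N, or against the chute or washer with more than 60 N (contact force between rack and gate above 25 N or contact force between rack and chute above 60 N).
It fails at once if something else on the bench is moved by more than 20 mm (distance of any of brass_bowls, steel_bowls, spare_cup, former, oil_can, spanner, blanks from where it was at the start of the episode above 0.02 m).
It also fails if it takes over 38 s, if anything falls off the work surface, if the arm or the gripper's body presses on something with over 40 N, if the wrist force passes 120 N, or if a joint passes its speed limit or range.

### The arm

A 6-joint arm with a two-finger parallel gripper is mounted at the origin on the work surface. World frame = base frame: x ahead of the robot, y to its left, z up, the work surface at z = 0. Lengths are in m, angles in rad, forces in N, time in s.
With the tool pointing down it reaches from about 0.275 to 0.775 m from the base axis. Payload 14.6 kg.
Tool frame: the origin (TCP) lies midway between the tips of the shut fingers; the grasp point (between the pads) lies 19 mm behind it; z points along the fingers, y is the line along which they close (so a half turn about z gives the same grasp; the last joint's range is limited). The gripper opens to 85 mm and grips with 20 to 120 N. Pads are 22 mm wide; open, the fingers measure 114 mm over their backs; the gripper's body (76 mm by 85 mm) begins 54 mm behind the grasp point. The pads swing forward as they close: fully open they stand 13 mm farther back than shut.
Start: joints at [1.184, 0.263, -0.048, 1.259, 0, 1.415], TCP at [0.121, 0.511, 0.231] pointing down, gripper open.
Joint ranges: [-2.65, 2.65], [-0.89, 1.7], [-1.18, 1.37], [-2.13, 2.11], [-1.35, 1.29], [-3.14, 3.14]. Speed limits (rad/s): [1.89, 1.89, 2.57, 2.79, 3.14, 3.14].

### API

Orientations are given as a unit quaternion [w, x, y, z].
In Python, from rig import ctrl gives the robot as it stands.
- The arm moves only by the tool jog_arm, never from a script. Its argument "moves" is one flat list of numbers, 7 for each row, row after row: the finger opening in cm, from 0 to 8.54, then the shift along the tool's x, y, z in cm, then the turn, a rotation vector about the tool's x, y, z in degrees. A call has 1 to 20 rows; each row is the pose to reach, as a shift and turn from the pose commanded when the call began, along the tool's axes at that moment; what a row does not reach only later rows make up. A row lasts 1/12 s, in which the tool goes at most 41.7 mm and 7.16 degrees, less where a joint would pass 70% of its speed; a pose out of reach is approached as far as the arm can. A call with a gripper value outside its range is refused whole. The fingers move at their own pace and stop on an object; "grip_force" is the grip in N (left out, the last holds). Time passes only in rows, so rows that repeat a pose let the fingers close. It gives the time, the measured TCP pose, the force, the opening and the grip force at its end, in the units of the state.
- ctrl.read_state(): the state, without advancing time (a new reading comes with each control period).
- ctrl.capture(name): name is "scene" or "top"; returns the picture (480x640x3 uint8, red, green, blue); there is no depth.
- ctrl.camera_info(name): a dict with "K" (3x3 intrinsics, pixels), "dist_coeffs" ([k1, k2, p1, p2, k3] as OpenCV has them; the pictures are not rectified), "world_from_camera" (4x4, takes a point from camera to world coordinates). Camera axes: x right, y up, looking along -z (the intrinsics and any distortion apply to the point x, -y, -z); pixel columns grow to the right and rows downward; lengths in m; the calibration is good to about 2 mm. A picture is of the moment at which its call begins. camera_info takes no time and is no camera call.
- ctrl.finish_job(): hands the job in; it is judged then, once.
The state is a dict: "clock": time; "q": joint angles; "qvel": joint speeds; "joint_efforts": joint torques, N m; "ee_pos": TCP position; "ee_rot": TCP orientation; "ft_force": force on the tool from outside, world axes, zero at the start; "moment": the same for the moment, N m; "finger_gap": opening from 0.0 (shut) to 1.0 (fully open); "gripper_force": force on a finger pad.
Only numpy, scipy, OpenCV 4.12 (cv2) and the standard library are available. Lean on these libraries where they do the work, as an engineer would, in place of code of your own. Each camera call takes 0.05 s, during which the arm holds its last target. There are 200 camera calls.

## Working session

There is one attempt and no reset: what is moved stays moved. The work goes in short steps, Python scripts to look and compute and a tool call to move; the robot and the scene stay as the last step left them, time stands still between calls to the robot, and variables do not carry over. Pictures are saved under pics/ and viewed, at most 10 in all, crops included, and the job is handed in when it is done.

Besides the shell and the picture viewer there is one more tool, called as name(argument=value, ...) on one line, values as JSON. jog_arm: Moves the arm, as the interface text tells. Its arguments: {"type":"object","properties":{"moves":{"type":"array","items":{"type":"number"}},"grip_force":{"type":"number"}},"required":["moves"]}

```bash
mkdir -p pics
python3 - <<'E'
from rig import ctrl
import cv2,numpy as np
for n in("scene","top"):
    im=ctrl.capture(n); cv2.imwrite(f"pics/{n}0.png",im[:,:,::-1])
    c=ctrl.camera_info(n); print(n,np.round(c["K"],1).tolist(),c["dist_coeffs"],np.round(c["world_from_camera"],3).tolist())
s=ctrl.read_state();print(s)
E
```

```text
scene [[562.3, 0.0, 318.4], [0.0, 562.3, 242.8], [0.0, 0.0, 1.0]] [-0.13237287  0.          0.          0.          0.        ] [[-0.523, -0.602, 0.603, 1.212], [0.852, -0.361, 0.379, 0.287], [-0.011, 0.712, 0.702, 0.839], [0.0, 0.0, 0.0, 1.0]]
top [[483.6, 0.0, 320.3], [0.0, 483.6, 245.0], [0.0, 0.0, 1.0]] [-0.0293665  0.         0.         0.         0.       ] [[-0.006, 0.998, -0.06, 0.509], [-1.0, -0.006, 0.011, -0.088], [0.011, 0.06, 0.998, 1.199], [0.0, 0.0, 0.0, 1.0]]
{'clock': 0.1, 'q': array([ 1.18371032e+00,  2.63480578e-01, -4.88483063e-02,  1.25938437e+00,
       -3.77179545e-05,  1.41549921e+00]), 'qvel': array([-0.00042342, -0.00100783,  0.00372192, -0.0010876 ,  0.00191081,
        0.00043914]), 'joint_efforts': array([ 3.15347279e-03, -6.38578820e+01,  3.85064077e+01,  1.01027987e-02,
       -1.67776479e-04, -9.60303026e-06]), 'ee_pos': array([0.12052867, 0.51074073, 0.23087957]), 'ee_rot': array([-1.04643480e-04,  1.15635157e-01,  9.93291649e-01, -4.46760287e-04]), 'ft_force': array([-0.25050332,  0.02544408,  0.49419773]), 'moment': array([-0.00459057,  0.02264328,  0.02145553]), 'gripper_force': 0.0, 'finger_gap': 1.0020800192323722}
```

View pics/scene0.png

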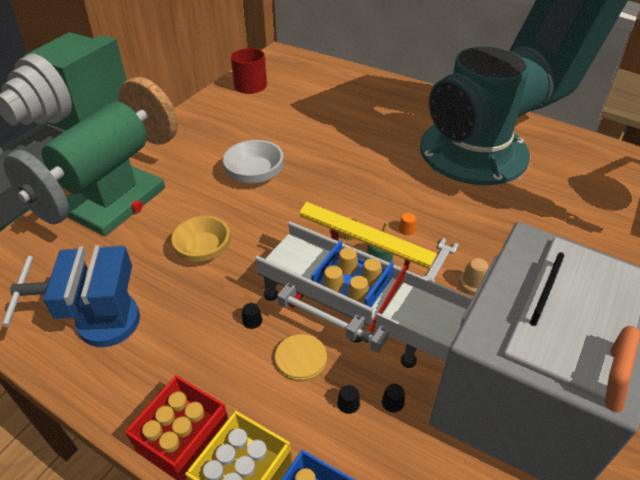

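View pics/top0.png

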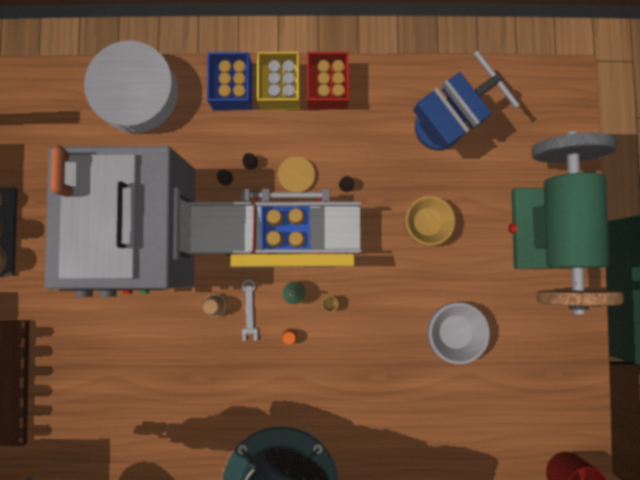

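The scene view shows the yellow bar from (305,210) to (435,260), the rack at about (352,275) and the red gate at about (390,290). The top view shows the bar at rows 254–266 and columns 231–354, the rack at columns 262–311, and the gate at column 254. The chute runs nearly along world y.

```bash
cat > h.py <<'E'
from rig import ctrl
import cv2,numpy as np
def ray(n,uv,z):
    c=ctrl.camera_info(n);p=cv2.undistortPoints(np.float64(uv).reshape(-1,1,2),np.array(c["K"]),np.array(c["dist_coeffs"])).reshape(-1,2)
    T=np.array(c["world_from_camera"]);d=np.c_[p[:,0],-p[:,1],-np.ones(len(p))]@T[:3,:3].T
    return T[:3,3]+d*((z-T[2,3])/d[:,2])[:,None]
def pix(n,P):
    c=ctrl.camera_info(n);T=np.array(c["world_from_camera"]);q=(np.atleast_2d(P)-T[:3,3])@T[:3,:3]
    return cv2.projectPoints(q*[1,-1,-1],np.zeros(3),np.zeros(3),np.array(c["K"]),np.array(c["dist_coeffs"]))[0].reshape(-1,2)
def rect(im,lo,hi,roi):
    m=cv2.inRange(cv2.cvtColor(im,cv2.COLOR_RGB2HSV),np.array(lo),np.array(hi));r=np.zeros_like(m);x0,x1,y0,y1=roi;r[y0:y1,x0:x1]=m[y0:y1,x0:x1]
    k=max(cv2.findContours(r,cv2.RETR_EXTERNAL,cv2.CHAIN_APPROX_NONE)[0],key=cv2.contourArea)
    return cv2.boxPoints(cv2.minAreaRect(k))
E
python3 - <<'E'
from h import *
im=ctrl.capture("top")
for nm,lo,hi,roi,z in[("bar",(22,150,80),(32,255,255),(215,370,245,280),.136),("rack",(105,130,50),(125,255,255),(245,330,195,260),.117),("gate",(0,150,50),(8,255,255),(240,262,190,262),.09)]:
    b=rect(im,lo,hi,roi);w=ray("top",b,z);print(nm,b.round(1).tolist(),w[:,:2].round(4).tolist(),w.mean(0).round(4),[np.linalg.norm(w[i]-w[i+1]).round(4) for i in(0,1)])
s=ctrl.capture("scene")
b=rect(s,(22,150,80),(32,255,255),(290,450,195,275));print(b,ray("scene",b,.138)[:,:2].round(4))
cv2.imwrite("pics/c.png",cv2.resize(np.hstack([im[180:290,190:390,::-1],s[180:290,270:470,::-1]]),(800,220),interpolation=2))
E
```

```text
bar [[231.0, 254.0], [352.0, 254.0], [352.0, 265.0], [231.0, 265.0]] [[0.5545, 0.0961], [0.5529, -0.1701], [0.5287, -0.1698], [0.5303, 0.096]] [ 0.5416 -0.037   0.136 ] [np.float64(0.2661), np.float64(0.0242)]
rack [[260.1000061035156, 207.0], [308.5, 206.0], [309.3999938964844, 247.5], [261.0, 248.60000610351562]] [[0.6607, 0.0344], [0.6626, -0.0746], [0.5688, -0.0762], [0.567, 0.0322]] [ 0.6148 -0.0211  0.117 ] [np.float64(0.109), np.float64(0.0938)]
gate [[252.0, 200.0], [254.5, 197.5], [256.0, 199.0], [253.5, 201.5]] [[0.681, 0.0562], [0.6867, 0.0504], [0.6832, 0.047], [0.6774, 0.0527]] [0.6821 0.0516 0.09  ] [np.float64(0.0082), np.float64(0.0049)]
[[298.12213 215.64514]
 [304.56885 199.69806]
 [436.242   252.92761]
 [429.7953  268.8747 ]] [[ 0.5675 -0.1626]
 [ 0.5225 -0.1771]
 [ 0.5251  0.0978]
 [ 0.566   0.1034]]
```

View pics/c.png

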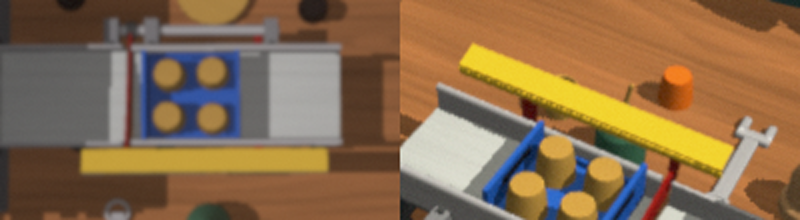

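The bar gives a chute origin of about (0.618, 0.053), with yaw near 0. The rear face of the rack is at y of about -0.077. I'll go above the start place by way of a point clear of the washer.

jog_arm(moves=[8.5, -28.9, -35.4, 0, 0, 0, 76.7, 8.5, -28.9, -35.4, 0, 0, 0, 76.7, 8.5, -28.9, -35.4, 0, 0, 0, 76.7, 8.5, -28.9, -35.4, 0, 0, 0, 76.7, 8.5, -28.9, -35.4, 0, 0, 0, 76.7, 8.5, -28.9, -35.4, 0, 0, 0, 76.7, 8.5, -28.9, -35.4, 0, 0, 0, 76.7, 8.5, -28.9, -35.4, 0, 0, 0, 76.7, 8.5, -28.9, -35.4, 0, 0, 0, 76.7, 8.5, -28.9, -35.4, 0, 0, 0, 76.7, 8.5, -28.9, -35.4, 0, 0, 0, 76.7, 8.5, -58.6, -49.1, 0, 0, 0, 76.7, 8.5, -58.6, -49.1, 0, 0, 0, 76.7, 8.5, -58.6, -49.1, 0, 0, 0, 76.7, 8.5, -58.6, -49.1, 0, 0, 0, 76.7, 8.5, -58.6, -49.1, 0, 0, 0, 76.7, 8.5, -58.6, -49.1, 0, 0, 0, 76.7, 8.5, -58.6, -49.1, 0, 0, 0, 76.7, 8.5, -58.6, -49.1, 0, 0, 0, 76.7, 8.5, -58.6, -49.1, 0, 0, 0, 76.7])

```text
clock: 1.87
ee_pos: [0.5813, -0.1051, 0.2298]
ee_rot: [0.0, 0.708, 0.706, -0.0]
ft_force: [0.1, 0.9, -0.3]
finger_gap: 0.995
gripper_force: 0.0
```

jog_arm(moves=[8.5, 0, 0, 3, 0, 0, 0, 8.5, 0, 0, 5, 0, 0, 0, 8.5, 0, 0, 6, 0, 0, 0, 8.5, 0, 0, 6, 0, 0, 0, 8.5, 0, 0, 6, 0, 0, 0])

```text
clock: 2.28
ee_pos: [0.578, -0.1014, 0.1717]
ee_rot: [-0.0, 0.707, 0.707, -0.0]
ft_force: [-0.4, -0.1, 0.1]
finger_gap: 0.998
gripper_force: 0.0
```

Run:
```python
from h import *
s=ctrl.read_state();print(s["ee_pos"],s["ft_force"])
im=ctrl.capture("scene");o=ctrl.capture("top")
a=cv2.resize(im[120:320,200:480,::-1],(800,571),interpolation=2)
p=s["ee_pos"];f=1/.35
for d in(-.0495,.0495):
    u=(pix("scene",[p[0]+d,p[1],p[2]+.013])[0]-[200,120])*f;cv2.drawMarker(a,tuple(int(v) for v in u),(255,0,255),0,12)
cv2.imwrite("pics/d.png",a)
```

```text
[ 0.57802498 -0.10136982  0.17174176] [-0.42969296 -0.09063907  0.14841512]
```

View pics/d.png

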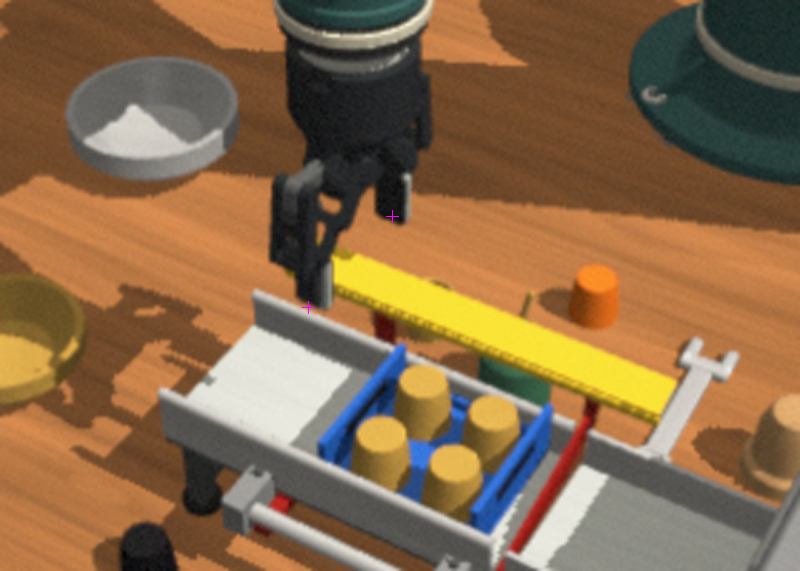

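The tips are where I expected: one over the bar at about (392,216), the other over the channel behind the rack at about (308,307). Pressing down next.

jog_arm(moves=[8.5, 0, 0, 2, 0, 0, 0, 8.5, 0, 0, 3.5, 0, 0, 0, 8.5, 0, 0, 4.5, 0, 0, 0, 8.5, 0, 0, 5.2, 0, 0, 0, 8.5, 0, 0, 5.9, 0, 0, 0, 8.5, 0, 0, 6.6, 0, 0, 0, 8.5, 0, 0, 7.3, 0, 0, 0, 8.5, 0, 0, 8, 0, 0, 0, 8.5, 0, 0, 8.6, 0, 0, 0, 8.5, 0, 0, 8.9, 0, 0, 0, 8.5, 0, 0, 8.9, 0, 0, 0, 8.5, 0, 0, 8.9, 0, 0, 0])

```text
clock: 3.38
ee_pos: [0.5781, -0.1016, 0.0829]
ee_rot: [0.0, 0.707, 0.707, -0.0]
ft_force: [-3.8, 1.0, 5.9]
finger_gap: 0.993
gripper_force: 2.9
```

Run:
```python
from h import *
s=ctrl.read_state();print(s["ee_pos"],s["ft_force"],s["moment"])
im=ctrl.capture("scene")
cv2.imwrite("pics/e.png",cv2.resize(im[160:340,230:482,::-1],(800,571),interpolation=2))
```

```text
[ 0.57809412 -0.10160577  0.0828893 ] [-3.75947168  0.95287384  5.90154839] [0.04999873 1.12788743 0.02768581]
```

View pics/e.png

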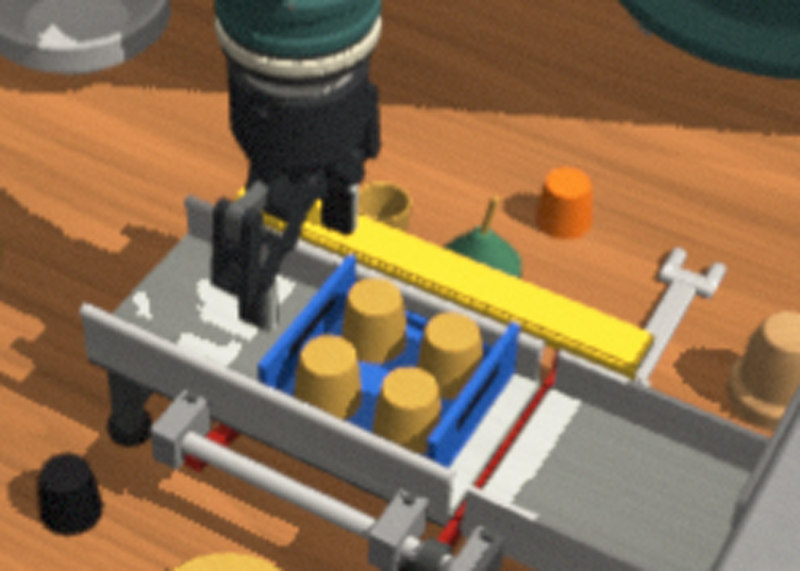

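The bar is pressed and the blade is nearly flush with the floor (470–555, 370–490). The channel finger stands behind the rack at about (262,320). I'll press 6 mm more, hold, and then push slowly.

jog_arm(moves=[8.5, 0, 0, 0.3, 0, 0, 0, 8.5, 0, 0, 0.6, 0, 0, 0, 8.5, 0, 0, 0.6, 0, 0, 0, 8.5, 0, 0, 0.6, 0, 0, 0, 8.5, 0.3, 0, 0.6, 0, 0, 0, 8.5, 0.6, 0, 0.6, 0, 0, 0, 8.5, 0.9, 0, 0.6, 0, 0, 0, 8.5, 1.2, 0, 0.6, 0, 0, 0, 8.5, 1.5, 0, 0.6, 0, 0, 0, 8.5, 1.8, 0, 0.6, 0, 0, 0, 8.5, 2.1, 0, 0.6, 0, 0, 0, 8.5, 2.4, 0, 0.6, 0, 0, 0, 8.5, 2.7, 0, 0.6, 0, 0, 0, 8.5, 3, 0, 0.6, 0, 0, 0])

```text
clock: 4.6
ee_pos: [0.5794, -0.0728, 0.0775]
ee_rot: [0.002, 0.707, 0.707, -0.0]
ft_force: [0.5, -8.2, 4.9]
finger_gap: 0.992
gripper_force: 4.9
```

Run:
```python
from h import *
s=ctrl.read_state();print(s["ee_pos"],s["ft_force"],s["moment"])
im=ctrl.capture("scene")
cv2.imwrite("pics/f.png",cv2.resize(im[160:340,230:482,::-1],(800,571),interpolation=2))
```

```text
[ 0.57941556 -0.07276862  0.07753742] [ 0.51242537 -8.19914741  4.88389104] [-1.55662769  0.23900515  0.04610675]
```

View pics/f.png

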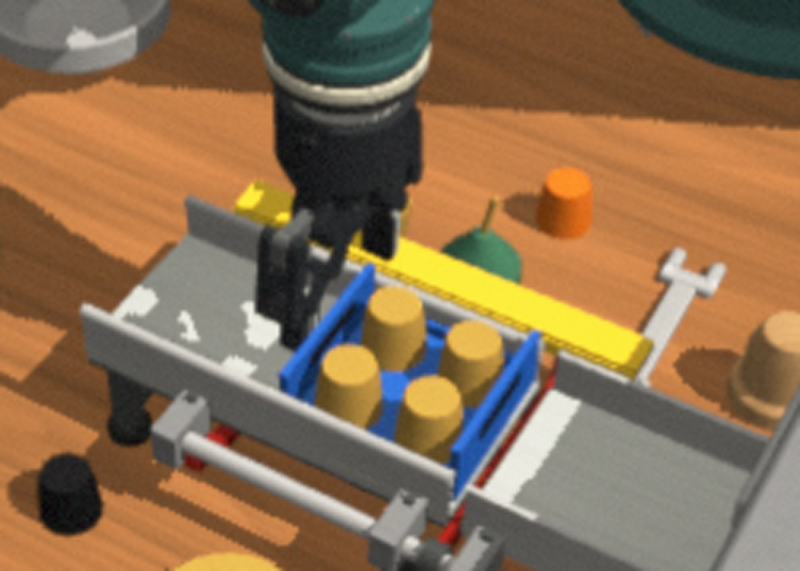

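The rack slides; its front plate is just short of the gate at about (455,490)–(540,345). The next steps are slow, checking force at the crossing.

jog_arm(moves=[8.5, 0.2, 0, 0, 0, 0, 0, 8.5, 0.4, 0, 0, 0, 0, 0, 8.5, 0.6, 0, 0, 0, 0, 0, 8.5, 0.8, 0, 0, 0, 0, 0])

```text
clock: 4.98
ee_pos: [0.5794, -0.0648, 0.0775]
ee_rot: [0.002, 0.707, 0.707, -0.0]
ft_force: [0.8, -8.2, 4.7]
finger_gap: 0.996
gripper_force: 4.9
```

jog_arm(moves=[8.5, 0.2, 0, 0, 0, 0, 0, 8.5, 0.4, 0, 0, 0, 0, 0, 8.5, 0.6, 0, 0, 0, 0, 0, 8.5, 0.8, 0, 0, 0, 0, 0])

```text
clock: 5.32
ee_pos: [0.5795, -0.0568, 0.0775]
ee_rot: [0.002, 0.707, 0.707, -0.0]
ft_force: [0.8, -8.5, 5.3]
finger_gap: 0.994
gripper_force: 4.9
```

jog_arm(moves=[8.5, 0.3, 0, 0, 0, 0, 0, 8.5, 0.7, 0, 0, 0, 0, 0, 8.5, 1.1, 0, 0, 0, 0, 0, 8.5, 1.5, 0, 0, 0, 0, 0, 8.5, 1.9, 0, 0, 0, 0, 0, 8.5, 2.3, 0, 0, 0, 0, 0, 8.5, 2.7, 0, 0, 0, 0, 0, 8.5, 3.1, 0, 0, 0, 0, 0, 8.5, 3.5, 0, 0, 0, 0, 0, 8.5, 3.9, 0, 0, 0, 0, 0, 8.5, 4.3, 0, 0, 0, 0, 0, 8.5, 4.7, 0, 0, 0, 0, 0, 8.5, 5.1, 0, 0, 0, 0, 0, 8.5, 5.5, 0, 0, 0, 0, 0, 8.5, 5.9, 0, 0, 0, 0, 0, 8.5, 6.3, 0, 0, 0, 0, 0, 8.5, 6.7, 0, 0, 0, 0, 0, 8.5, 7.1, 0, 0, 0, 0, 0, 8.5, 7.5, 0, 0, 0, 0, 0, 8.5, 7.9, 0, 0, 0, 0, 0])

```text
clock: 6.98
ee_pos: [0.5796, 0.0223, 0.0777]
ee_rot: [0.002, 0.707, 0.707, 0.0]
ft_force: [0.2, -9.5, 6.0]
finger_gap: 0.995
gripper_force: 5.4
```

jog_arm(moves=[8.5, 0.4, 0, 0, 0, 0, 0, 8.5, 0.8, 0, 0, 0, 0, 0, 8.5, 1.2, 0, 0, 0, 0, 0, 8.5, 1.6, 0, 0, 0, 0, 0, 8.5, 2.0, 0, 0, 0, 0, 0, 8.5, 2.4, 0, 0, 0, 0, 0, 8.5, 2.8, 0, 0, 0, 0, 0, 8.5, 3.2, 0, 0, 0, 0, 0, 8.5, 3.5, 0, 0, 0, 0, 0, 8.5, 3.8, 0, 0, 0, 0, 0, 8.5, 3.8, 0, 0, 0, 0, 0])

```text
clock: 7.9
ee_pos: [0.5791, 0.0612, 0.0773]
ee_rot: [0.001, 0.707, 0.707, 0.0]
ft_force: [0.4, -3.6, 4.4]
finger_gap: 0.999
gripper_force: 3.6
```

Run:
```python
from h import *
s=ctrl.read_state();print(s["ee_pos"],s["ft_force"],s["moment"])
im=ctrl.capture("scene");t=ctrl.capture("top")
b=rect(t,(105,130,50),(125,255,255),(190,330,195,260));w=ray("top",b,.116);print(b,w[:,:2].round(4))
cv2.imwrite("pics/g.png",cv2.resize(im[160:340,230:482,::-1],(800,571),interpolation=2))
```

```text
[0.57905727 0.06117913 0.0772921 ] [ 0.42953672 -3.5878302   4.40856482] [-0.57641851  0.2552382  -0.00754214]Traceback (most recent call last):
  File "<stdin>", line 4, in <module>
  File "h.py", line 12, in rect
    k=max(cv2.findContours(r,cv2.RETR_EXTERNAL,cv2.CHAIN_APPROX_NONE)[0],key=cv2.contourArea)
ValueError: max() iterable argument is empty
```

Run:
```python
from h import *
im=ctrl.capture("scene")
a=cv2.resize(im[180:380,280:560,::-1],(800,571),interpolation=2)
for x in(-.05,.05):
  for y,z in((.02,.117),(.13,.117),(.004,.075)):
    u=(pix("scene",[.618+x,.053+y,z])[0]-[280,180])/.35;cv2.drawMarker(a,tuple(int(v) for v in u),(255,0,255),0,10)
cv2.imwrite("pics/g.png",a)
```

```text
(no output)
```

View pics/g.png

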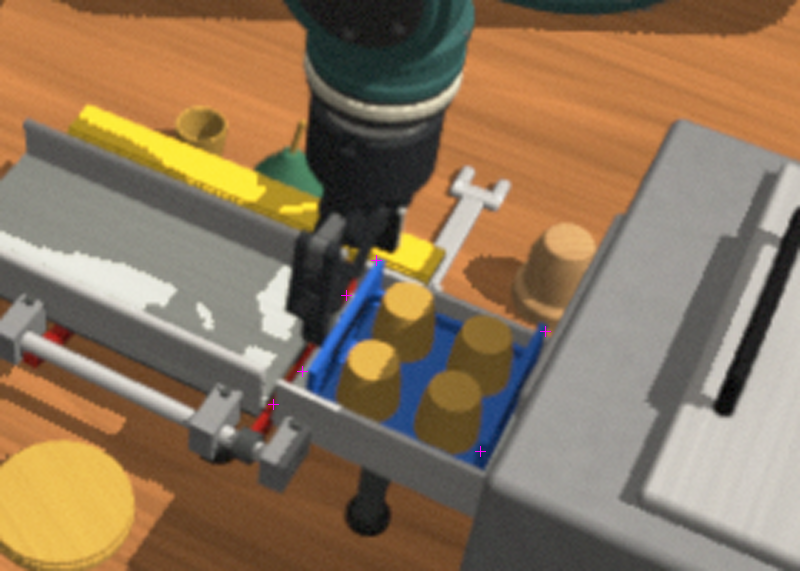

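The rear plate sits on the markers for y = +20 mm, so the rack centre is at about +75 mm, past the gate, with all four cups seated. I'll back the finger off behind the gate and then lift.

jog_arm(moves=[8.5, -0.5, 0, 0, 0, 0, 0, 8.5, -1.2, 0, 0, 0, 0, 0, 8.5, -2, 0, 0, 0, 0, 0, 8.5, -3, 0, 0, 0, 0, 0, 8.5, -4, 0, 0, 0, 0, 0, 8.5, -4, 0, 0, 0, 0, 0, 8.5, -4, 0, -1, 0, 0, 0, 8.5, -4, 0, -2, 0, 0, 0, 8.5, -4, 0, -3, 0, 0, 0, 8.5, -4, 0, -4, 0, 0, 0, 8.5, -4, 0, -5, 0, 0, 0, 8.5, -4, 0, -6.5, 0, 0, 0, 8.5, -4, 0, -9, 0, 0, 0, 8.5, -4, 0, -12, 0, 0, 0, 8.5, -8, 0, -14, 0, 0, 0, 8.5, -12, 0, -14, 0, 0, 0, 8.5, -15, 0, -14, 0, 0, 0, 8.5, -15, 0, -14, 0, 0, 0, 8.5, -15, 0, -14, 0, 0, 0])

```text
clock: 9.63
ee_pos: [0.5775, -0.0896, 0.2165]
ee_rot: [-0.001, 0.708, 0.706, -0.0]
ft_force: [0.4, 0.0, -0.3]
finger_gap: 0.996
gripper_force: 0.0
```

Run:
```python
from h import *
s=ctrl.read_state();print(s["ee_pos"],s["ft_force"])
im=ctrl.capture("scene")
a=cv2.resize(im[180:380,280:560,::-1],(800,571),interpolation=2)
for x in(-.05,.05):
  for y,z in((.02,.117),(.13,.117)):
    u=(pix("scene",[.618+x,.053+y,z])[0]-[280,180])/.35;cv2.drawMarker(a,tuple(int(v) for v in u),(255,0,255),0,10)
cv2.imwrite("pics/h.png",a)
```

```text
[ 0.57752841 -0.08960644  0.21645099] [ 0.43358789  0.02162161 -0.30494519]
```

View pics/h.png

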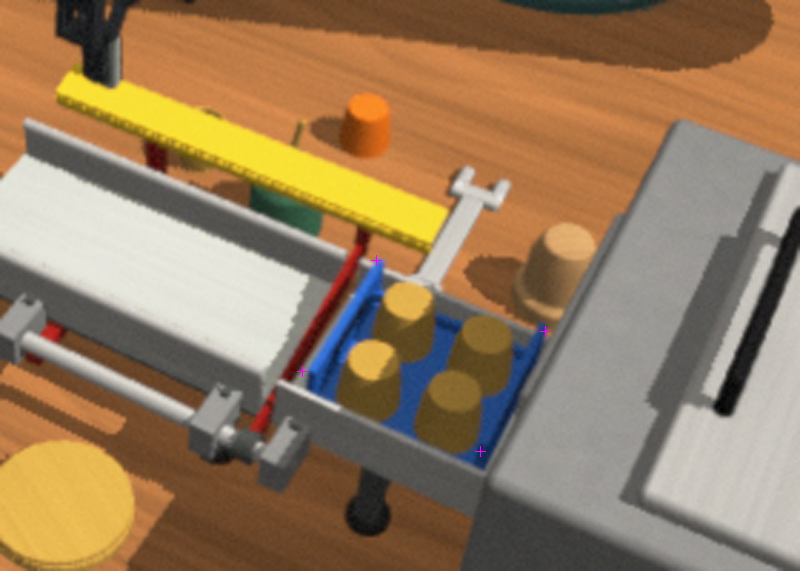

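The gate is back up behind the rack at about (330,310), the cups are seated and the hand is clear.

```bash
python3 -c "
from rig import ctrl
print(ctrl.finish_job())"
```

```text
the job is handed in; nothing more can be done
None
```

The job is handed in (no verdict came back): the rack is fully past the gate at about y = +75 mm with all four cups on their posts, the gate is back up behind it, and the hand is clear.

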